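# Snap the lens cap onto the camera

### The arm

A 6-joint arm with a two-finger parallel gripper is mounted at the origin on a cart in front of the work surface, level with it; the furniture and walls round the work are solid. World frame = base frame: x ahead of the robot, y to its left, z up, the work surface at z = 0. Lengths are in m, angles in rad, forces in N, time in s.
With the tool pointing down it reaches from about 0.425 to 0.95 m from the base axis. Payload 14.7 kg.
Tool frame: the origin (TCP) lies at the very end of the fingers, on their centre line; the grasp point (between the pads) lies 19 mm behind it; z points along the fingers, y is the line along which they close (so a half turn about z gives the same grasp; the last joint's range is limited). The gripper opens to 85 mm and grips with 20 to 120 N. Pads are 22 mm wide; open, the fingers measure 114 mm over their backs; the gripper's body (76 mm by 85 mm) begins 54 mm behind the grasp point. The pads swing forward as they close: fully open they stand 13 mm farther back than shut.
Start: joints at [-1.345, 0.48, 1.596, -0, 1.065, -0.047], TCP at [0.175, -0.626, 0.231] pointing down, gripper open.
Joint ranges: [-2.75, 2.75], [-0.82, 2.05], [0.23, 2.67], [-1.56, 4.7], [0.09, 2.69], [-2.92, 2.92]. Speed limits (rad/s): [1.89, 1.89, 2.39, 3.01, 3.01, 3.01].

### API

Orientations are given as a unit quaternion [w, x, y, z].
In Python, from workcell import arm gives the robot as it stands. The module is installed in compiled form; this text tells all that it offers. Calls block until the motion is done:
- arm.move_to(position, orientation): joint-space move of the TCP to a pose.
- arm.move_straight(position, ori=None, v=0.15): straight line of the TCP; ori=None keeps the orientation; v is the mean speed in m/s.
- arm.movej(angles): joint-space move.
- arm.gripper_to(opening, f_grip=None): finger opening in m; f_grip is the grip in N (None keeps the last); returns when the fingers have stopped.
- arm.hold(seconds).
- arm.solve_ik(position, orientation): joint angles nearest the present ones, or None.
- arm.read_state(): the state.
- arm.snapshot(name): name is "scene" or "top" or "wrist"; returns a dict with "pixels" (480x640x3 uint8, blue, green, red), "range_z" (480x640 float32, m along the optical axis (not along the pixel's ray), 0 where there is no reading), "fx", "fy", "cx", "cy" (pixels), "R" (3x3) and "t" (3): a world point X has camera coordinates R X + t. Camera axes: x right, y down, z forward; pixel columns grow to the right and rows downward; lengths in m; the calibration is good to about 2 mm. A picture is of the moment at which its call begins.
A pose or a line that the arm cannot do raises arm.MotionError and nothing moves.
- arm.finish_job(): hands the job in; it is judged then, once.
The state is a dict: "time": time; "joints": joint angles; "qvel": joint speeds; "tau": joint torques, N m; "position": TCP position; "eef_rot": TCP orientation; "force": force on the tool from outside, world axes, zero at the start; "torque": the same for the moment, N m; "grip_width": finger opening in m; "grip_force": force on a finger pad.
Only numpy, scipy, OpenCV 4.12 (cv2) and the standard library are available. Lean on these libraries where they do the work, as an engineer would, in place of code of your own. Each camera call takes 0.05 s, during which the arm holds its last target. There are 200 camera calls.

### The job

Put the lens cap on the camera that lies on its back on the desk: pinch the cap's two orange sprung grips together, pick it up by them, set it squarely into the lens rim, gently press it fully home against the sprung seal, and let the grips spring out while it is still pressed home, so that it locks in and stays on when you let go. Do not shove or tip the camera, and leave the spectacles, the memory stick and the animal figure where they are.

Things in the scene. Friction and masses are not known exactly. Their poses are not given: they have to be found in the camera images.
- cap_grip (a point): Centre of the black lens cap (67 mm across, 27 mm high, 65 g): on its axis, midway between its two orange grips, at half their height. z up out of the cap's outer face, y along the pinch. From here along z: grip tops +6.5 mm, flat outer face (fingertips may press on it) -6.5, underside of the 67 mm wide flange -9.5, end of the spigot -20.5 (the cap lies on it at the start).
- tab_a (a joint): Travel of the sprung grip on the cap's +y side: 0 sprung out, 0.005 m pinched fully in; the spring pushes outward with 3 N at 0, 7.5 N fully in. Over their outer faces the two grips measure 34 mm relaxed, 24 mm pinched.
- tab_b (a joint): The same for the grip on the cap's -y side.
- camera: Black camera lying loose on its back, body 130 x 95 x 42 mm, 0.9 kg, lens barrel 72 mm across pointing up; origin under the lens's axis, z up, x towards its finder hump and dials. The lens's mouth is 60 mm wide, narrowing at 45 degrees to 56 mm over 2 mm; this lip is 5 mm thick. Under it, a recess 66 mm wide: the lugs spring out there only while the cap's flange is within 1.5 mm of the rim.
- cap: The same cap; origin at the end of its spigot, 53 mm wide and 11 mm long with a 1.5 mm chamfer, which enters the lens. Each orange grip is a ridge 16 mm long (x), 5 thick, 13 high on the outer face, with a 3 mm thick lug at the spigot's side whose top is 6.5 mm below the flange. The lugs reach 31 mm from the axis when relaxed, 26 mm when pinched.
- spectacles: Folded dark reading spectacles, 42 x 138 x 13 mm, lying behind the work; origin at the centre of the underside. Leave alone.
- usb_stick: Red memory stick, 17 x 50 x 8 mm, lying between the camera and the cap; origin at the centre of the underside. Leave alone.
- figure: Small pale blue glazed animal figure, 56 x 56 x 60 mm; origin at the centre of the underside. Leave alone.
- lens_axis (a point): Point on the lens's axis, fixed to the camera body, 100 mm above the desk; z up out of the lens. The solid top of the lens's rim is 0 to 25 mm above this point: the zoom barrel stands drawn out by an amount that is not measured, so the rim's height must be found by touch (the barrel is stiff and does not slide under the forces of fitting a cap).
- cap_flange (a point): Centre of the underside of the cap's 67 mm wide, 3 mm thick flange. Round the lens's mouth a grey sprung seal ring (61 mm inside, 69 outside) stands 3 mm above the solid rim. The flange pushes it down with 3 N at first, 6 N when flush; then it meets the solid rim. The seal holds a locked cap up against its lugs, flange up to 1.5 mm above the rim. Over 25 N between cap and camera damages the lens.
There are look-alikes about, which are no part of the job. What is meant by the cap is not green, and is the smaller of those in its own colour.

How it is judged:
On the way, in this order (a step that is already met when the one before it is completed fails the run):
1. the cap is lifted clear of the desk by its pinched grips (height (world z) of cap_grip above 0.06 m and value of joint each of tab_a, tab_b above 0.0035 m), for 0.1 s.
2. the cap is in the lens rim and pressed against the seal, with its grips still pinched (horizontal distance between cap_grip and lens_axis below 0.003 m and contact force between cap and camera above 5 N and value of joint each of tab_a, tab_b above 0.0035 m), for 0.1 s.
At the end, for the whole second after the job is handed in: The cap sits locked in the lens: centred within 3 mm, square within 0.05 rad, both grips sprung out to within 1.5 mm of relaxed, its lugs holding it down on the sprung seal (contact force over 4 N by itself; merely lying there it has under 1 N); camera upright on the desk, all at rest (horizontal distance between cap_grip and lens_axis below 0.003 m and contact force between cap and camera above 4 N and height (world z) of cap_grip above 0.1 m and angle between the z axis of cap_grip and the z axis of lens_axis, either way round below 0.05 rad and angle between camera's own z axis and vertical below 0.03 rad and value of joint each of tab_a, tab_b below 0.0015 m and linear speed of each of cap, camera below 0.02 m/s); the robot touches nothing.
It fails at once if the cap is forced against the camera with more than 25 N (contact force between cap and camera above 25 N).
It fails at once if the camera is shoved more than 25 mm (distance of camera from where it was at the start of the episode above 0.025 m).
It fails at once if the camera is tipped (angle between camera's own z axis and vertical above 0.15 rad).
It fails at once if the spectacles, the memory stick or the figure is moved more than 20 mm (distance of any of spectacles, usb_stick, figure from where it was at the start of the episode above 0.02 m).
It also fails if it takes over 48 s, if anything falls off the work surface, if the arm or the gripper's body presses on something with over 40 N, if the wrist force passes 120 N, or if a joint passes its speed limit or range.

## Working session

There is one attempt and no reset: what is moved stays moved. The work goes in short steps, each a Python script; the robot and the scene stay as the last script left them, time stands still between calls to the robot, and variables do not carry over. Pictures are saved under pics/ and viewed, at most 10 in all, crops included, and the job is handed in when it is done.

```bash
mkdir -p pics; python3 - <<'E'
from workcell import arm
import cv2,numpy as np,pickle
for n in("scene","top"):
    s=arm.snapshot(n); pickle.dump(s,open(n+".pkl","wb")); cv2.imwrite(f"pics/{n}1.png",s["pixels"])
    print(n,s["fx"],s["cx"],s["cy"],np.round(s["R"],3).tolist(),s["t"],-s["R"].T@s["t"])
print(arm.read_state())
E
```

```text
scene 546.2897785084284 318.939999715172 234.51717283354282 [[-0.906, -0.423, -0.015], [-0.304, 0.676, -0.671], [0.294, -0.604, -0.741]] [0.57367531 0.1952001  0.83387472] [0.33382863 0.61395139 0.75774377]
top 438.45904831157776 316.8973807805736 237.6383516112983 [[-0.02, -0.999, -0.027], [-0.996, 0.023, -0.087], [0.088, 0.025, -0.996]] [0.12573204 0.58363211 0.88026507] [0.50667901 0.09065646 0.93078427]
{'time': 0.1, 'joints': array([-1.34459836e+00,  4.80750025e-01,  1.59679518e+00, -5.79258374e-06,
        1.06516071e+00, -4.65869955e-02]), 'qvel': array([ 5.83940830e-05,  8.03362473e-06, -2.19022210e-03, -9.72643794e-05,
       -1.12958177e-04, -5.72317918e-04]), 'tau': array([-1.26639998e-04, -9.52257586e+01, -4.31041896e+01, -1.11583036e-04,
        5.14035753e-03,  6.30780369e-05]), 'position': array([ 0.1750604 , -0.62558674,  0.23075483]), 'eef_rot': array([-5.54159261e-04,  9.90712612e-01,  1.35971362e-01, -5.24441016e-05]), 'force': array([0.37610728, 1.02020711, 0.26035956]), 'torque': array([ 0.04266965, -0.04232319, -0.0180664 ]), 'grip_force': 0.0, 'grip_width': 0.0854530820486868}
```

View pics/scene1.png

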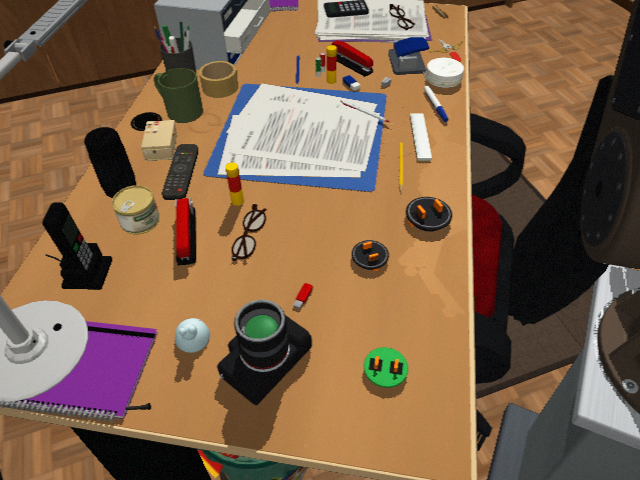

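View pics/top1.png

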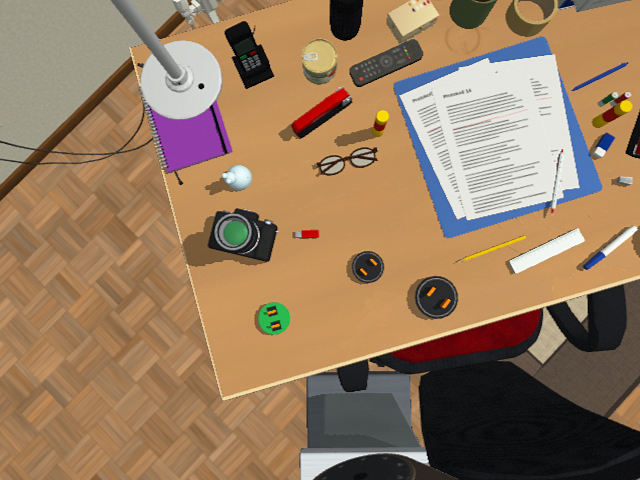

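Candidates in the top view are the green cap (274,318), the small black cap (367,267) and the large black cap (437,297). The cap I want is not green and is the smaller of the black pair, so I choose (367,267). The lens is at about (237,233). Next I measure and take a close crop.

```bash
cat > h.py <<'E'
from workcell import arm
import cv2,numpy as np
from scipy.optimize import least_squares
from scipy.spatial.transform import Rotation as Ro
def ray(s,px,z):
    px=np.atleast_2d(px).astype(float); d=np.c_[(px[:,0]-s["cx"])/s["fx"],(px[:,1]-s["cy"])/s["fy"],np.ones(len(px))]@s["R"]
    c=-s["R"].T@s["t"]; return c+d*((z-c[2])/d[:,2])[:,None]
def cloud(s):
    v,u=np.mgrid[:480,:640]; r=s["range_z"]; P=np.stack([(u-s["cx"])/s["fx"]*r,(v-s["cy"])/s["fy"]*r,r],-1)
    return (P-s["t"])@s["R"]
def orange(s,c=None,rad=None):
    h=cv2.cvtColor(s["pixels"],cv2.COLOR_BGR2HSV); m=cv2.inRange(h,(5,200,120),(18,255,255))
    if c is not None:
        k=np.zeros_like(m); cv2.circle(k,c,rad,255,-1); m&=k
    n,l,st,ce=cv2.connectedComponentsWithStats(m); return m,[(st[i,4],ce[i]) for i in range(1,n)]
def circ(xy):
    r=least_squares(lambda p:np.hypot(xy[:,0]-p[0],xy[:,1]-p[1])-p[2],[*xy.mean(0),.035],loss="soft_l1",f_scale=.001); return r.x
def down(yaw): # tool z down, tool y at heading yaw
    y=np.array([np.cos(yaw),np.sin(yaw),0]); z=np.array([0,0,-1.]); x=np.cross(y,z)
    q=Ro.from_matrix(np.c_[x,y,z]).as_quat(); return q[[3,0,1,2]]
E
python3 - <<'E'
from h import *
import pickle
s=pickle.load(open("top.pkl","rb")); cv2.imwrite("pics/crop1.png",cv2.resize(s["pixels"][230:330,320:470],None,fx=5,fy=5))
for a,c in orange(s,(367,267),14)[1]: print(a,c,ray(s,c,.027))
C=cloud(s); P=C[200:270,200:280].reshape(-1,3); P=P[P[:,2]>.09]
print(len(P),np.percentile(P[:,2],[5,25,50,75,95,99]))
h=np.histogram(P[:,2],np.arange(.09,.14,.002)); print(h[0])
T=P[P[:,2]>np.percentile(P[:,2],90)-.004]; print(circ(T[:,:2]),len(T), T.mean(0))
g=cv2.inRange(cv2.cvtColor(s["pixels"],cv2.COLOR_BGR2HSV),(50,60,30),(90,255,255))[200:270,200:280]
print(np.argwhere(g).mean(0)+[200,200])
k=C[250:285,350:385].reshape(-1,3);print(k[k[:,2]>.009].mean(0),np.percentile(k[:,2],[5,50,90]))
s=arm.snapshot("wrist"); st=arm.read_state(); R=Ro.from_quat(np.roll(st["eef_rot"],-1)).as_matrix()
print("wrist cam in tool",R.T@(-s["R"].T@s["t"]-st["position"]),np.round(s["R"]@R,3).tolist(),s["fx"])
E
```

```text
18 [372.77777778 261.33333333] [[ 0.53478617 -0.00062902  0.027     ]]
19 [362.84210526 271.42105263] [[0.51456351 0.02032635 0.027     ]]
1217 [0.09610857 0.09819162 0.10057563 0.11682785 0.12045974 0.12225517]
[  0   5  49 233 268 128  20   7  10   8  13  37  87 115 147  73   9   0
   0   0   0   0   0   0   0]
[0.59338442 0.26838052 0.03235267] 373 [0.59210057 0.26554019 0.13603504]
[232.55769231 235.30128205]
[0.52472051 0.01076108 0.02434304] [-0.0013082   0.01347865  0.01673139]
wrist cam in tool [ 0.08204465 -0.00077517 -0.14259449] [[0.0, 1.0, 0.001], [-0.948, 0.001, -0.319], [-0.319, -0.001, 0.948]] 337.25437172041416
```

View pics/crop1.png

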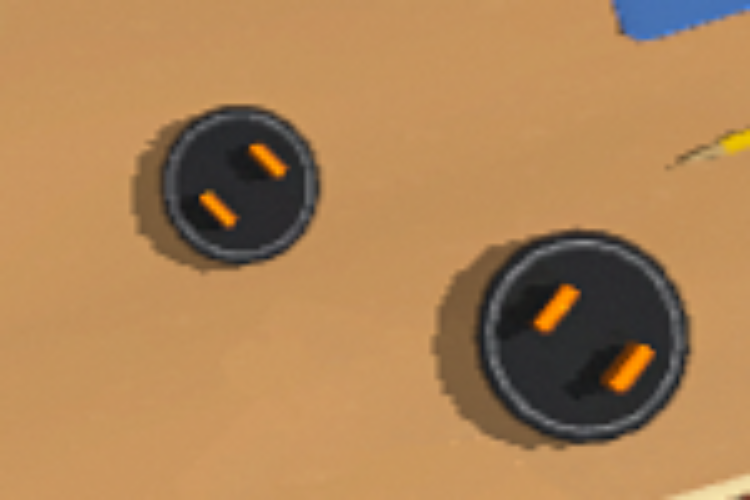

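The crop confirms the choice: the small black cap is at left with its two orange grips, and the larger black one is at lower right. Next I move over the cap, after checking the chair's height along the way.

```bash
python3 - <<'E'
from h import *
import pickle
for n in("top","scene"):
    C=cloud(pickle.load(open(n+".pkl","rb"))).reshape(-1,3); r=np.hypot(C[:,0],C[:,1])
    for a,b in((-90,-60),(-60,-40),(-40,-20),(-20,5),(5,40)):
        t=np.degrees(np.arctan2(C[:,1],C[:,0])); k=(t>a)&(t<b)&(r>.3)&(r<.85)
        print(n,a,b,k.sum(),C[k,2].max() if k.any() else None)
c=np.array([.5247,.0099])
for y in(134,-46): print(y,arm.solve_ik([*c,.14],down(np.radians(y))), arm.solve_ik([.593,.268,.22],down(np.radians(y))))
E
```

```text
top -90 -60 4059 0.24970843912405402
top -60 -40 22064 0.2611880088379188
top -40 -20 22184 0.02333903358936111
top -20 5 29194 0.09498530180929846
top 5 40 38682 0.9307842747863002
scene -90 -60 5292 -0.700682949914969
scene -60 -40 12932 0.23717420844868856
scene -40 -20 13814 0.019506560729511638
scene -20 5 25444 0.09428601548297513
scene 5 40 65653 0.12258769618015129
134 [-3.89034484e-02  4.26096846e-01  1.97184315e+00 -4.44089210e-16
  7.43652656e-01 -2.37764465e+00] [ 3.77886831e-01  4.91837279e-01  1.60637875e+00 -4.44089210e-16
  1.04337663e+00 -1.96085437e+00]
-46 [-3.89034484e-02  4.26096846e-01  1.97184315e+00 -4.44089210e-16
  7.43652656e-01  7.63948007e-01] [ 3.77886831e-01  4.91837279e-01  1.60637875e+00 -4.44089210e-16
  1.04337663e+00  1.18073829e+00]
```

```bash
python3 - <<'E'
from h import *
import pickle
q=down(np.radians(-46)); st=arm.read_state(); p=st["position"]
arm.move_straight([p[0],p[1],.42],v=.3)
arm.move_to([.5247,.0099,.36],q)
arm.move_to([.593,.268,.26],q)
s=arm.snapshot("wrist"); pickle.dump(s,open("wl.pkl","wb")); a=s["pixels"]
arm.move_to([.5247,.0099,.15],q)
s=arm.snapshot("wrist"); pickle.dump(s,open("wc.pkl","wb")); b=s["pixels"]
cv2.imwrite("pics/w1.png",cv2.resize(np.hstack([a,b]),(800,300)))
print(arm.read_state()["time"],arm.read_state()["position"])
for A,c in orange(s)[1]:
    if A>30: print(A,c,ray(s,c,.027),cloud(s)[int(c[1]),int(c[0])])
s=pickle.load(open("wl.pkl","rb")); C=cloud(s).reshape(-1,3); k=(C[:,2]>.09)&(C[:,2]<.14)&(np.hypot(C[:,0]-.593,C[:,1]-.268)<.06)
P=C[k]; print(np.histogram(P[:,2],np.arange(.09,.14,.002))[0])
T=P[P[:,2]>np.percentile(P[:,2],97)-.005]; r=circ(T[:,:2]); print(r,len(T),np.median(T[:,2]))
d=np.hypot(*(T[:,:2]-r[:2]).T); print(np.percentile(d,[1,5,50,95,99]))
E
```

```text
5.8167 [0.52588078 0.01067355 0.15064712]
202 [ 56.40594059 137.93069307] [[0.4396848  0.20888555 0.027     ]] [0.43962183 0.20989121 0.02616933]
305 [ 47.30163934 170.10163934] [[0.41340783 0.20168705 0.027     ]] [0.41243632 0.20258241 0.0256315 ]
121 [307.4214876  230.81818182] [[0.51797599 0.02265158 0.027     ]] [0.51842314 0.02349995 0.0277076 ]
129 [342.27906977 231.63565891] [[0.53743508 0.00150184 0.027     ]] [0.53776554 0.00220041 0.02759149]
51 [375.92156863 327.        ] [[ 0.49468221 -0.08455867  0.027     ]] [ 0.48703171 -0.09585432  0.00614192]
176 [381.95454545 363.1875    ] [[ 0.47162151 -0.11747539  0.027     ]] [ 0.47472123 -0.11082565  0.03542927]
347 [382.67435159 391.53602305] [[ 0.4494754  -0.14238091  0.027     ]] [ 0.45129386 -0.1385814   0.0306235 ]
[   0   10   77  988 1501  410   19   17   23   16   38   96  464  490
  843  213    0    0    0    0    0    0    0    0    0]
[0.59526933 0.27150955 0.03199983] 1813 0.11863016177937899
[0.0278149  0.02860013 0.03195655 0.03511856 0.0361089 ]
```

View pics/w1.png

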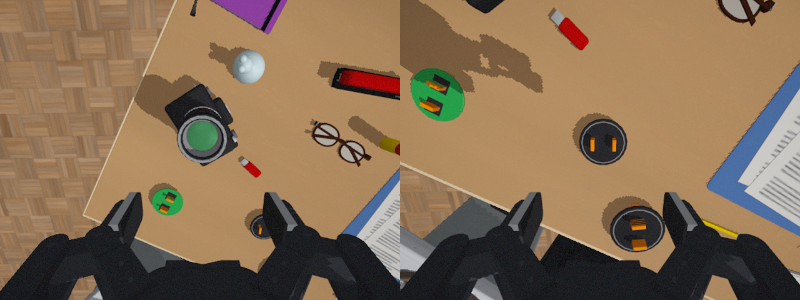

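The left panel shows the lens at about (205,138), and the right panel shows the cap at (603,143) with its grips across the image, so the pinch axis is aligned. Next I settle, re-measure and grasp.

```bash
cat >> h.py <<'E'
def capxy(s,c,rad,z=.027):
    b=sorted(orange(s,c,rad)[1],key=lambda t:-t[0])[:2]; P=[ray(s,x[1],z)[0] for x in b]
    d=P[0]-P[1]; d=d*np.sign(-d[0]); return (P[0]+P[1])/2,np.degrees(np.arctan2(d[1],d[0])),np.linalg.norm(d),[x[0] for x in b]
def fz(): st=arm.read_state(); return np.round([st["time"],*st["position"],*st["force"],st["grip_width"],st["grip_force"]],4)
E
python3 - <<'E'
from h import *
arm.hold(.4); s=arm.snapshot("wrist"); print(fz())
m,h,d,a=capxy(s,(325,230),40); print(m,h,d,a)
if d>.026 and d<.032:
    q=down(np.radians(h-180))
    arm.gripper_to(.046,30)
    arm.move_to([m[0],m[1],.07],q); arm.hold(.3)
    s=arm.snapshot("wrist"); cv2.imwrite("pics/w2.png",s["pixels"]); print(fz())
E
```

```text
[6.2667 0.5248 0.0101 0.15   1.0291 0.4966 0.8634 0.0854 0.    ]
[0.52762871 0.01215325 0.027     ] 133.87776931576767 0.028720916287776177 [np.int32(142), np.int32(129)]
[ 7.5083  0.5283  0.0121  0.0712  1.2764 -0.1372  0.1673  0.0459  0.    ]
```

View pics/w2.png

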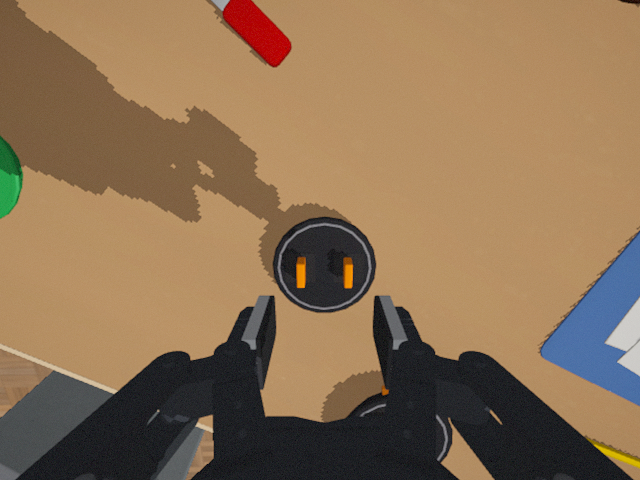

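The cap at (324,265) sits midway between the fingertips at (265,300) and (385,300). Next I refine from this height, descend and pinch.

```bash
python3 - <<'E'
from h import *
s=arm.snapshot("wrist"); m,h,d,a=capxy(s,(325,268),38); print(m,h,d,a,fz())
if .026<d<.032:
    q=down(np.radians(h-180))
    arm.move_straight([m[0],m[1],.035],q,v=.05)
    for z in np.arange(.033,.0165,-.0015):
        arm.move_straight([m[0],m[1],z],q,v=.03); f=fz()
        if f[6]>4: print("contact",f); break
    print(fz()); arm.gripper_to(.020,30); arm.hold(.2); print(fz())
E
```

```text
[0.52834649 0.01268767 0.027     ] 133.87092200761694 0.0283651779677838 [np.int32(263), np.int32(249)] [ 7.5583  0.5281  0.0121  0.0709  0.4768  0.6388 -0.2715  0.0461  0.    ]
[ 1.11583e+01  5.28300e-01  1.27000e-02  1.79000e-02  2.29200e-01
  1.50000e-03 -1.20900e-01  4.60000e-02  0.00000e+00]
[ 1.17167e+01  5.28500e-01  1.28000e-02  1.85000e-02 -2.89520e+00
  1.76830e+00  1.00578e+01  2.26000e-02  2.89847e+01]
```

```bash
python3 - <<'E'
from h import *
p=arm.read_state()["position"]
arm.move_straight([p[0],p[1],.03],v=.05);print(fz())
arm.move_straight([p[0],p[1],.22],v=.2); arm.hold(.3)
s=arm.snapshot("wrist"); st=arm.read_state(); print(fz())
R=Ro.from_quat(np.roll(st["eef_rot"],-1)).as_matrix()
print([(a,c) for a,c in orange(s)[1] if a>30])
im=s["pixels"]; cv2.imwrite("pics/w3.png",im)
E
```

```text
[ 1.21083e+01  5.28800e-01  1.27000e-02  3.04000e-02  4.88400e-01
 -4.08100e-01 -1.29690e+00  2.16000e-02  2.98239e+01]
[ 1.35583e+01  5.28300e-01  1.28000e-02  2.19500e-01 -1.11900e-01
  3.59800e-01 -1.41680e+00  2.21000e-02  2.98241e+01]
[(np.int32(112), array([111.375     , 139.88392857])), (np.int32(168), array([102.9047619 , 165.72619048])), (np.int32(392), array([304.7372449 , 317.62755102])), (np.int32(402), array([343.33830846, 318.23383085]))]
```

View pics/w3.png

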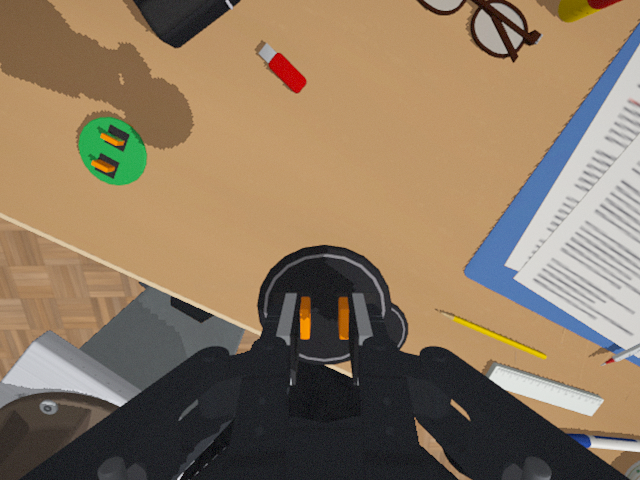

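The cap is held level by both grips, centred at about (323,305). Next I look at the lens with the cap in hand and measure both with the same camera.

```bash
cat >> h.py <<'E'
def edgecirc(s,c,z0,z1,rad):
    P=cloud(s).reshape(-1,3); P=P[(s["range_z"].ravel()>0)&(P[:,2]>z0)&(P[:,2]<z1)]
    c=np.array(c[:2])
    for _ in range(3):
        d=P[:,:2]-c; r=np.hypot(*d.T); k=r<rad+.006; b=(np.degrees(np.arctan2(d[:,1],d[:,0]))//8).astype(int)
        E=np.array([P[k&(b==i)][r[k&(b==i)].argmax(),:2] for i in np.unique(b[k])]); rr=np.hypot(*(E-c).T); E=E[rr>rad-.004]
        p=circ(E); c=p[:2]
    return p,len(E)
E
python3 - <<'E'
from h import *
import pickle
s=arm.snapshot("wrist"); p=arm.read_state()["position"]
print("cap",edgecirc(s,p,p[2]-.010,p[2]+.0,.0335),p)
C=cloud(s); print("face z", [C[v,u] for v,u in((300,324),(270,324),(280,285),(280,365))])
st=arm.read_state(); q=st["eef_rot"]; X=np.array([.719,.695,0])
o=pickle.load(open("wl.pkl","rb")); print("lens old",edgecirc(o,(.594,.270),.113,.13,.035))
arm.move_to(np.array([.595,.271,.27])-.06*X,q); arm.hold(.4)
s=arm.snapshot("wrist"); pickle.dump(s,open("wl2.pkl","wb")); cv2.imwrite("pics/w4.png",s["pixels"]); p=arm.read_state()["position"]; print(fz())
print("lens",edgecirc(s,(.595,.271),.113,.13,.035),"cap",edgecirc(s,p,p[2]-.010,p[2],.0335))
E
```

```text
cap (array([0.52599379, 0.01192312, 0.0331898 ]), 37) [0.52836235 0.01276832 0.21967859]
face z [array([0.52999626, 0.0153814 , 0.21495728]), array([0.54146365, 0.02641436, 0.21495033]), array([0.52556176, 0.03669433, 0.21682248]), array([0.55121032, 0.00846698, 0.21444769])]
lens old (array([0.59470143, 0.27092631, 0.03564514]), 46)
[ 1.49500e+01  5.52000e-01  2.28800e-01  2.70000e-01 -4.14500e-01
  1.64800e-01 -4.35400e-01  2.23000e-02  2.98229e+01]
lens (array([0.59458704, 0.27090188, 0.03563846]), 46) cap (array([0.54968017, 0.22783422, 0.0332577 ]), 36)
```

View pics/w4.png

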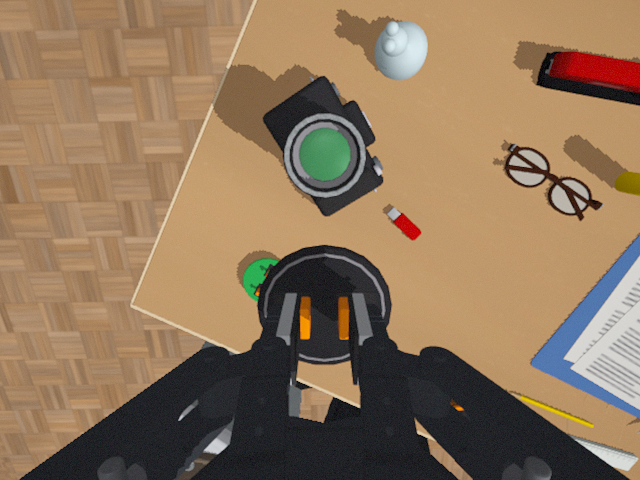

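The lens is at (325,155) and the cap in hand is level at (323,305). Next I refine the relative offset using only the unoccluded front edge of the cap, then descend with force monitoring.

```bash
python3 - <<'E'
from h import *
import pickle
s=pickle.load(open("wl2.pkl","rb")); st=arm.read_state(); p=st["position"]; q=st["eef_rot"]
X=np.array([.719,.695]);Y=np.array([.695,-.719])
P=cloud(s).reshape(-1,3); P=P[(P[:,2]>p[2]-.010)&(P[:,2]<p[2])]; d=P[:,:2]-p[:2]; r=np.hypot(*d.T); b=(np.degrees(np.arctan2(d@Y,d@X))//6).astype(int)
E=np.array([d[(b==i)&(r<.04)][r[(b==i)&(r<.04)].argmax()] for i in range(-16,16)])
f=least_squares(lambda c:np.hypot(*(E-c).T)-.0335,[0,0],loss="soft_l1",f_scale=.0005).x
print("offset xy",f,"tool",f@X,f@Y, "res",np.abs(np.hypot(*(E-f).T)-.0335).mean())
off=(f@X)*X+.5*(f@Y)*Y
t=np.array([.5946,.2709])-off; print("target",t)
arm.move_to([*t,.17],q); arm.hold(.3)
arm.move_straight([*t,.145],v=.08); arm.hold(.3)
f0=np.mean([arm.read_state()["force"] for _ in range(3)],0); print("tare",f0)
z=.142
while z>.118:
    arm.move_straight([*t,z],v=.02); g=fz(); df=g[4:7]-f0
    if df[2]>1.5 or z<.131: print(round(z,5),g[3],np.round(df,1))
    if df[2]>7.5 or np.hypot(*df[:2])>6: break
    z-=.001 if z>.131 else .0004
print(fz())
E
```

```text
offset xy [-0.0025295  -0.00126487] tool -0.0026977932278765557 -0.0008485611996970152 res 0.00020714134988048384
target [0.59683459 0.27246991]
tare [-0.92708663  0.25082258 -0.58355427]
0.131 0.1309 [ 1.6 -0.7  0.3]
0.1306 0.1306 [0.1 0.2 0.1]
0.1302 0.1302 [ 1.6 -0.1  0.7]
0.1298 0.1298 [1.2 0.  0.6]
0.1294 0.1294 [ 0.6 -0.5  0.9]
0.129 0.1289 [ 1.  -0.   1.1]
0.1286 0.1285 [-0.2 -0.6  0.3]
0.1282 0.1282 [-0.1 -0.1  0.4]
0.1278 0.1278 [ 1.3 -0.1 -0.4]
0.1274 0.1274 [ 0.  -0.4  0.2]
0.127 0.127 [ 0.5 -0.1  1. ]
0.1266 0.1268 [0.1 0.3 3.7]
0.1262 0.1263 [-0.2 -0.1  3.2]
0.1258 0.1258 [ 0.1 -0.4  3.3]
0.1254 0.1254 [-0.1  0.6  5.1]
0.125 0.125 [ 1.3 -0.4  4.8]
0.1246 0.1246 [ 0.7 -0.8  4.7]
0.1242 0.1242 [ 1.  -0.3  5.5]
0.1238 0.1238 [ 0.4 -0.4  6.3]
0.1234 0.1238 [-1.2 -0.4 11.1]
[ 2.43500e+01  5.96900e-01  2.72500e-01  1.23800e-01 -2.14460e+00
 -1.58800e-01  1.05068e+01  2.22000e-02  3.15926e+01]
```

The seal was met at TCP z 0.1268 and the cap is flush against the rim at 0.1238, pressing about 11 N. Next I let the grips out in small steps, keeping the press force up.

```bash
python3 - <<'E'
from h import *
arm.hold(.3); f0=-.58; t=np.array([.59683,.27247]); z=.1234
for w in np.arange(.0235,.0365,.0015):
    arm.gripper_to(w); g=fz(); n=0
    while g[6]-f0<8 and n<4 and z>.1195:
        z-=.0003; n+=1; arm.move_straight([*t,z],v=.02); g=fz()
    if g[6]-f0>15: z+=.0004; arm.move_straight([*t,z],v=.02)
    print(round(w,4),round(z,4),g[[0,3,4,5,6,7,8]])
E
```

```text
0.0235 0.1231 [ 2.51167e+01  1.23500e-01 -2.32230e+00  2.73200e-01  9.29450e+00
  2.37000e-02  9.56800e+00]
0.025 0.1231 [ 2.53333e+01  1.23400e-01 -7.43700e-01 -5.56700e-01  8.21710e+00
  2.48000e-02  6.88180e+00]
0.0265 0.1228 [25.8     0.1231 -1.0055 -0.6502  8.0718  0.0268  6.2222]
0.028 0.1219 [ 2.67667e+01  1.22200e-01 -2.19000e-02 -1.17020e+00  7.70080e+00
  2.84000e-02  5.56540e+00]
0.0295 0.1207 [27.9833  0.1209 -0.0999  0.5195  6.219   0.0297  4.9074]
0.031 0.1195 [29.2     0.1197  0.6131  1.0555  4.8813  0.0313  4.2484]
0.0325 0.1192 [29.6667  0.1193  0.9784  1.2816  4.3841  0.0326  3.5876]
0.034 0.1192 [29.8833  0.1192  0.0855  1.3669  5.4604  0.0341  2.8456]
0.0355 0.1192 [30.1     0.1192  1.0389  1.2403  4.6814  0.0355  2.1942]
```

```bash
python3 - <<'E'
from h import *
t=np.array([.59683,.27247])
for w in(.037,.039,.042,.048): arm.gripper_to(w); print(w,fz()[[0,3,4,5,6,7,8]])
arm.move_straight([*t,.16],v=.06); print(fz())
X=np.array([.719,.695,0]); arm.move_straight(np.array([*t,.25])-.03*X,v=.2); arm.hold(.3)
s=arm.snapshot("wrist"); print(fz())
cv2.imwrite("pics/w5.png",s["pixels"])
P=cloud(s).reshape(-1,3); k=np.hypot(P[:,0]-.5946,P[:,1]-.2709)<.04; print(np.histogram(P[k,2],np.arange(.09,.15,.003))[0])
E
```

```text
0.037 [30.3167  0.1192  0.3038  0.5984  4.0626  0.037   2.1255]
0.039 [30.5333  0.1192  0.2359  0.3082  4.7951  0.0388  2.0157]
0.042 [30.75    0.1191 -0.8162  1.1094  2.3168  0.042   1.3237]
0.048 [30.9833  0.1189 -0.4457 -0.0751  0.2029  0.0483  0.    ]
[31.8167  0.5966  0.2724  0.1598  0.0755 -0.2914  0.65    0.0479  0.    ]
[32.7917  0.575   0.2516  0.2491  0.2525 -0.2039  0.8142  0.0477  0.    ]
[   1   10    5   13   20    6   12   20  362  597 4519   29   13   37
  243   15    0    0    0]
```

View pics/w5.png

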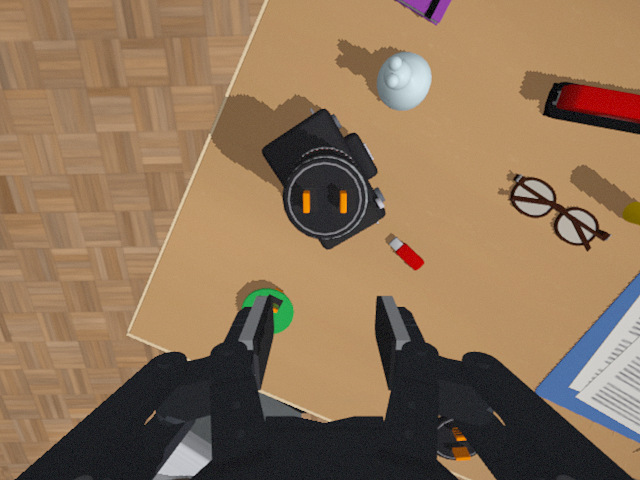

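The cap is on the lens at (324,200), with its two grips at (306,202) and (343,202). Next I check grip spread, squareness, centring and height.

```bash
python3 - <<'E'
from h import *
s=arm.snapshot("wrist"); print(capxy(s,(324,202),35,.134))
P=cloud(s).reshape(-1,3); k=(np.hypot(P[:,0]-.5946,P[:,1]-.2709)<.033)&(P[:,2]>.117)&(P[:,2]<.125)
P=P[k]; A=np.c_[P[:,:2]-P[:,:2].mean(0),np.ones(len(P))]; print("plane",np.linalg.lstsq(A,P[:,2],rcond=None)[0],np.median(P[:,2]))
print("flange circle",edgecirc(s,(.5946,.2709),.117,.126,.0335))
E
```

```text
(array([0.59558706, 0.2722031 , 0.134     ]), np.float64(134.46347914871225), np.float64(0.028422916655548577), [np.int32(142), np.int32(126)])
plane [-0.00190229  0.00159919  0.12106315] 0.12107780563177764
flange circle (array([0.59468126, 0.27095952, 0.03476219]), 46)
```

The grips are fully spread: 28.4 mm apart, the same as relaxed at the start. Lugs reaching 31 mm can't fit inside the 28 mm mouth, so they must be under the lip. The cap is also level, and its height matches a locked cap.

```bash
python3 -c "
from workcell import arm
print(arm.finish_job())"
```

```text
the job is handed in; nothing more can be done
None
```

The job is handed in, though no verdict came back: in the last picture the lens cap sat centred and level on the camera with both grips sprung out, at the height of a locked cap.

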